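# Lock the cash box with its slotted disc and bar

### The arm

A 6-joint arm with a two-finger parallel gripper is mounted at the origin on a cart in front of the work surface, level with it; the furniture and walls round the work are solid. World frame = base frame: x ahead of the robot, y to its left, z up, the work surface at z = 0. Lengths are in m, angles in rad, forces in N, time in s.
With the tool pointing down it reaches from about 0.375 to 0.975 m from the base axis. Payload 3.8 kg.
Tool frame: the origin (TCP) lies between the finger pads; the fingertips stand 17 mm ahead of it and the grasp point (between the pads) lies 2 mm behind it; y points along the fingers, z is the direction in which the jaws open and shut, and the axes are right-handed (so a half turn about y gives the same grasp; the last joint's range is limited). The gripper opens to 85 mm and grips with 20 to 120 N. Pads are 22 mm wide; open, the fingers measure 114 mm over their backs; the gripper's body (76 mm by 85 mm) begins 54 mm behind the grasp point. The pads swing forward as they close: fully open they stand 13 mm farther back than shut.
Start: joints at [-1.346, 0.264, 1.604, -0, 1.274, -0.037], TCP at [0.175, -0.652, 0.248] pointing down, gripper open.
Joint ranges: [-2.63, 2.63], [-0.94, 2.18], [0.31, 2.57], [-1.31, 4.45], [0, 2.66], [-2.55, 2.55]. Speed limits (rad/s): [2.57, 2.57, 3.14, 3.14, 3.14, 3.14].

### API

Orientations are given as a rotation vector (axis times angle).
In Python, from workcell import bot, eyes, nets gives the robot as it stands. The module is installed in compiled form; this text tells all that it offers.
- The arm moves only by the tool jog_arm, never from a script. Its arguments are lists of equal length, an entry for each row: "turn": the turn, a rotation vector about the tool's x, y, z in rad, a list of three; "slide": the shift along the tool's x, y, z in mm, a list of three; "grip": the opening in per cent of the stroke, from 0 (shut) to 100 (fully open). A call has 1 to 5 rows; each row shifts and turns the commanded pose from where the row before left it, along the tool's axes as they then stand; what a row does not reach is not made up. A row lasts 1/10 s, in which the tool goes at most 50 mm and 8.59 degrees, less where a joint would pass 70% of its speed; a pose out of reach is approached as far as the arm can. A call with a gripper value outside its range is refused whole. The fingers move at their own pace and stop on an object; "newtons" is the grip in N (left out, the last holds). Time passes only in rows, so rows that do not move let the fingers close. It gives the time, the measured TCP pose, the force and the opening at its end, in the units of the state.
- bot.read_state(): the state, without advancing time (a new reading comes with each control period).
- eyes.read_camera(name): name is "scene" or "side" or "wrist"; returns a dict with "img" (384x512x3 uint8, red, green, blue), "depth" (384x512 float32, m along the optical axis (not along the pixel's ray), 0 where there is no reading), "intrinsics" (3x3 intrinsics, pixels), "position" and "rotation" of the camera in the world. Camera axes: x right, y down, z forward; pixel columns grow to the right and rows downward; lengths in m; the calibration is good to about 2 mm. The wrist camera is an equidistant fisheye: a pixel r from the principal point sees the ray r / f radians off the axis. A picture is of the moment at which its call begins.
- bot.finish_job(): hands the job in, once; it reports no verdict.
Trained networks look in a picture, given as the dict that the camera call returned (one of the last four; its "shot" number tells which), for a name from the list of things; names that differ only in an ending like _2 or _b are one class to them, and where a whole thing is asked for, a point or a joint stands for the part that bears it (a point fixed in the world has none). Each returns a list of dicts, best first, with "conf" (0 to 1); they miss things now and then, are a little off and sometimes report something else, mostly with a low value. They report only what shows in the picture. A call takes as long as a camera call.
- nets.search_frame(thing, picture): "xyz" ([x, y, z] in m, in the coordinates of the camera as it stood for that picture, good to about 4 mm: the middle of the surface that is visible of it).
The state is a dict: "time": time; "q": joint angles; "joint_vel": joint speeds; "joint_torque": joint torques, N m; "tool_pos": TCP position; "tcp_rot": TCP orientation; "wrist_force": force on the tool from outside, world axes, zero at the start; "torque": the same for the moment, N m; "width": opening from 0.0 (shut) to 1.0 (fully open).
Only numpy, scipy, OpenCV 4.12 (cv2) and the standard library are available. Lean on these libraries where they do the work, as an engineer would, in place of code of your own. Each camera call takes 0.05 s, during which the arm holds its last target.

### The job

Lock the shop's cash box on the dresser: with a fingertip, push the peg of the slotted disc round until the slot lines up with the steel bar, then push the bar by its upright tab through the slot and into the keeper, fully home, so that the tab stands against the guide. Only push these parts, do not lift the bar, and leave the small things on and around the box where they are.

Things in the scene. Friction and masses are not known exactly. Their poses are not given: they have to be found in the camera images.
- lock_box: wooden cash box with a two-leaf lid, fixed to the dresser, 130 (x) by 290 (y) by 60 mm high. Origin at its underside below the disc's axis; it spans x -65..65, y -205..85 mm. Its +y is the way the bar is pushed. Lid at z 60 mm; the bar slides on a plate at z 62 mm along x = 0, in an open channel (y -200..-44 mm, walls to z 71 mm, 17 mm apart, end wall at y -202)
- guide_top (a point): middle of the top of the guide, a small bridge over the channel's end near the disc, 29 mm wide, 14 mm long (box y -58 to -44 mm), top at z 84 mm; the bar runs under it and the tab stops against its rear face (y -58 mm)
- keeper_mouth (a point): middle of the mouth of the keeper, a bridge-shaped tunnel on the other lid leaf that takes the bar's nose, 19 mm wide inside, from box y 45 to 75 mm, top at z 83 mm; this point is at z 69 mm, y 45 mm
- lock_axis (a point): the centre of the slotted disc's top face, on its upright turning axis, z 78 mm above the dresser; axes as those of the box. The disc is 72 mm across, with one straight slot 20 mm wide right across its middle
- disc (a joint): disc angle (rad), counter-clockwise from above positive. At 0 and at pi the slot is in line with the bar (either will do); at angle a the peg is at box (-26 cos a, -26 sin a) mm. Starts between 0.6 and 2.5; stops at -0.35 and 3.49; no click at the aligned angles; stays where left, about 2.5 N at the peg turns it. The bar's wedge nose enters with up to 0.15 rad of error and brings the disc into line
- disc_peg (a point): the upright round peg on the disc, at half its height: 10 mm thick (its head, the top 4 mm, 13 mm), standing from z 78 to 112 mm, 26 mm from the disc's axis, on the middle line of one half, square to the slot; this point is 95 mm above the dresser
- bar_nose (a point): tip of the loose steel bar (138 mm long, 14 mm wide, 14 mm high, about 0.3 kg), half-way up it; the last 9 mm taper to a 5 mm wide wedge. Its y axis runs along the bar towards the nose. It starts 42 to 54 mm short of the disc's axis; fully home it is 66 mm past the axis, in the keeper
- bar_tab (a point): centre of the upright tab on the bar's tail: a plate 18 mm wide (across the bar), 12 mm thick (along it), from z 76 to 111 mm; this point is at z 94 mm, 130 mm behind the nose tip. Push it from behind, towards the box's +y, until its front stops against the guide. 1 to 8 N moves the bar; it lies in its channel by its weight only
- tealight: a tea light in an aluminium cup, 40 mm across, 21 mm high, standing on the lid beside the bar's channel; origin at the centre of its underside
- wax_stick: a thin sealing-wax stick, 10 x 97 x 10 mm, lying on the lid on the other side of the channel, along it; origin at the centre of its underside
- salve_tin: a round flat tin, 53 mm across, 22 mm high, on the dresser to the right of the box; origin at the centre of its underside
- jade_point: a standing green crystal point, 36 x 32 x 69 mm, on the dresser to the left of the box; origin at the centre of its underside
- rose_point: a standing pink crystal point, 31 x 27 x 70 mm, on the dresser to the left of the box; origin at the centre of its underside
- seal_stamp: a standing seal stamp with a turned wooden handle, 26 mm across, 92 mm high, on the dresser to the right; origin at the centre of its underside
- bar: the same steel bar as a whole; origin at the middle of its length, at its underside; y axis towards the nose

How it is judged:
On the way, in this order (a step that is already met when the one before it is completed fails the run):
1. the slot is in line with the bar (within 0.25 rad) while the bar is still outside the disc ((value of joint disc between -0.25 and 0.25 rad or value of joint disc between 2.8916 and 3.3916 rad) and y of bar_nose in the frame of lock_box below -0.034 m), for 0.2 s.
2. the bar's nose has come through the slot and out at the far side of the disc ((value of joint disc between -0.2 and 0.2 rad or value of joint disc between 2.9416 and 3.3416 rad) and y of bar_nose in the frame of lock_box above 0.038 m), for 0.05 s.
At the end, for the whole second after the job is handed in: the bar lies flat in its channel, at rest, its nose through the disc's slot and home in the keeper: the nose tip is at least 60 mm past the disc's axis (66 mm is the stop) and the slot is in line with the bar (within 0.2 rad of either aligned angle) (y of bar_nose in the frame of lock_box between 0.06 and 0.072 m and x of bar_nose in the frame of lock_box between -0.008 and 0.008 m and z of bar_nose in the frame of lock_box below 0.077 m and z of bar_tab in the frame of lock_box below 0.099 m and (value of joint disc between -0.2 and 0.2 rad or value of joint disc between 2.9416 and 3.3416 rad) and linear speed of bar below 0.02 m/s); the robot touches nothing.
It fails at once if the bar is lifted (its tab rises more than 20 mm or its nose more than 15 mm) (z of bar_tab in the frame of lock_box above 0.114 m or z of bar_nose in the frame of lock_box above 0.084 m).
It fails at once if a small thing on or beside the box is moved by more than 30 mm or knocked over (distance of any of tealight, wax_stick, salve_tin, jade_point, rose_point, seal_stamp from where it was at the start of the episode above 0.03 m or angle between any of tealight, wax_stick, salve_tin, jade_point, rose_point, seal_stamp's own z axis and vertical above 0.5 rad).
It also fails if it takes over 43 s, if anything falls off the work surface, if the arm or the gripper's body presses on something with over 40 N, if the wrist force passes 120 N, or if a joint passes its speed limit or range.

## Working session

There is one attempt and no reset: what is moved stays moved. The work goes in short steps, Python scripts to look and compute and a tool call to move; the robot and the scene stay as the last step left them, time stands still between calls to the robot, and variables do not carry over. Pictures are saved under pics/ and viewed, and the job is handed in when it is done.

Besides the shell and the picture viewer there is one more tool, called after ">>>" by a JSON object that holds its "method" and its "body". jog_arm: Moves the arm, as the interface text tells. Its arguments: {"type":"object","properties":{"turn":{"type":"array"},"slide":{"type":"array"},"grip":{"type":"array"},"newtons":{"type":"number"}},"required":["turn","slide","grip"]}

```bash
mkdir -p pics
cat > h.py <<'E'
from workcell import bot, eyes, nets
import numpy as np, cv2
from scipy.spatial.transform import Rotation as R
def shot(n,f):
    p=eyes.read_camera(n); cv2.imwrite('pics/'+f,cv2.cvtColor(p['img'],cv2.COLOR_RGB2BGR)); return p
def w(p,x):
    Rm=np.array(p['rotation']); 
    if Rm.shape!=(3,3): Rm=R.from_rotvec(Rm).as_matrix()
    return Rm@np.array(x)+np.array(p['position'])
E
python3 - <<'E'
from h import *
for n in['scene','side']:
    p=shot(n,n+'0.png')
    print(n,p['position'],p['rotation'],p['intrinsics'])
    for t in['lock_box','guide_top','keeper_mouth','lock_axis','disc','disc_peg','bar_nose','bar_tab','tealight','wax_stick','salve_tin','jade_point','rose_point','seal_stamp']:
        try:
            r=nets.search_frame(t,p)
            print(t,[(np.round(w(p,d['xyz']),3).tolist(),round(d['conf'],2)) for d in r[:2]])
        except Exception as e: print(t,e)
print(bot.read_state())
E
```

```text
scene [-0.32653284 -0.43420611  0.54386377] [-1.8138773   1.10124356 -0.68474068] [[367.25708665   0.         253.2530636 ]
 [  0.         367.25708665 195.26560869]
 [  0.           0.           1.        ]]
lock_box [([0.477, -0.044, 0.058], 0.7), ([0.495, -0.118, 0.075], 0.58)]
guide_top [([0.484, -0.041, 0.059], 0.95)]
keeper_mouth [([0.479, -0.04, 0.058], 0.8), ([0.524, 0.028, 0.07], 0.54)]
lock_axis [([0.483, -0.04, 0.059], 0.87)]
disc [([0.524, 0.03, 0.073], 0.8), ([0.405, -0.339, 0.017], 0.51)]
disc_peg [([0.523, 0.027, 0.072], 0.53)]
bar_nose [([0.498, -0.116, 0.076], 0.61)]
bar_tab [([0.499, -0.114, 0.075], 0.78)]
tealight []
wax_stick [([0.368, -0.42, 0.056], 0.63), ([0.453, -0.086, 0.067], 0.59)]
salve_tin [([0.406, -0.339, 0.019], 0.63)]
jade_point []
rose_point [([0.496, -0.115, 0.076], 0.67)]
seal_stamp [([0.372, -0.422, 0.055], 0.72), ([0.5, -0.117, 0.077], 0.29)]
side [-0.18325505  0.98240708  0.59113841] [-0.68819835  2.26480353 -1.52366783] [[469.35155771   0.         252.5194383 ]
 [  0.         469.35155771 199.64582967]
 [  0.           0.           1.        ]]
[... 647 characters left out ...]
([0.525, 0.026, 0.077], 0.4)]
{'time': 1.5, 'q': array([-1.34590270e+00,  2.63851414e-01,  1.60401505e+00,  1.23889650e-05,
        1.27372990e+00, -3.69071957e-02]), 'joint_vel': array([-1.05570302e-03, -3.65193532e-04, -8.37731847e-04,  1.33459692e-03,
        6.22470451e-04, -4.76817024e-05]), 'joint_torque': array([-2.93156038e-03, -5.15057802e+01, -3.67712009e+01, -5.35806230e-04,
        1.10631299e-03,  1.80494357e-05]), 'tool_pos': array([ 0.17469616, -0.65197883,  0.24830435]), 'tcp_rot': array([-0.27404991,  2.08172973, -2.08171963]), 'wrist_force': array([-0.69384562, -0.32679124,  0.46435154]), 'torque': array([-0.01893589, -0.04715014, -0.10960743]), 'width': 0.9992092150705814}
```

View images.

View pics/scene0.png

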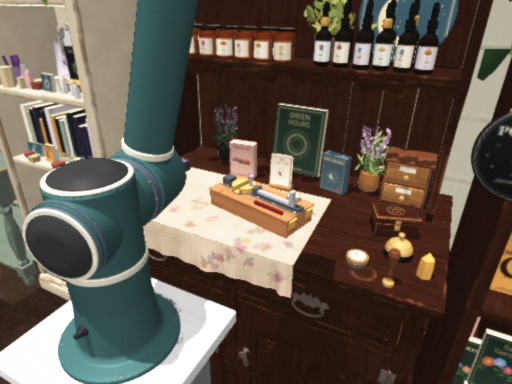

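View pics/side0.png

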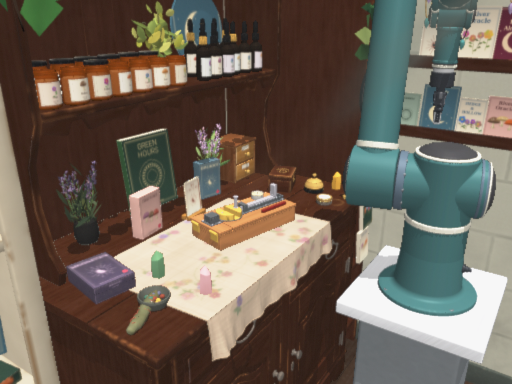

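Run:
```python
from h import *
for n,b in(('scene',(195,165,330,240)),('side',(170,160,310,260))):
    p=shot(n,n+'1.png'); np.savez(n+'.npz',**{k:p[k] for k in('img','depth','intrinsics','position','rotation')})
    x0,y0,x1,y1=b
    c=cv2.resize(p['img'][y0:y1,x0:x1],None,fx=5.7,fy=5.7,interpolation=cv2.INTER_CUBIC)
    cv2.imwrite('pics/z_%s.png'%n,c[:,:,::-1])
```

```text
(no output)
```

View pics/z_scene.png

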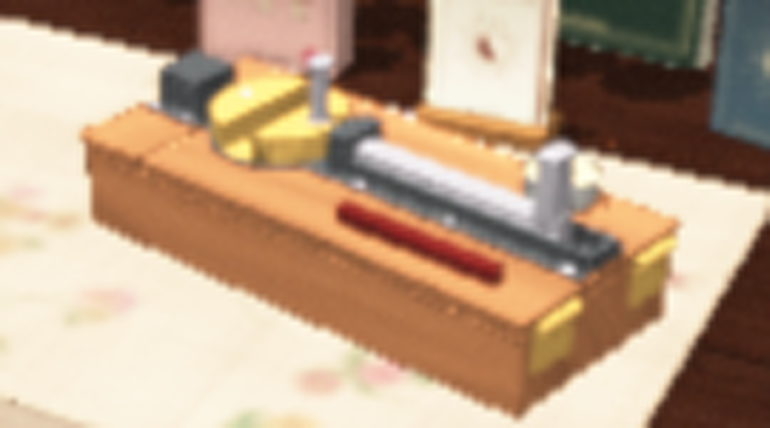

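View pics/z_side.png

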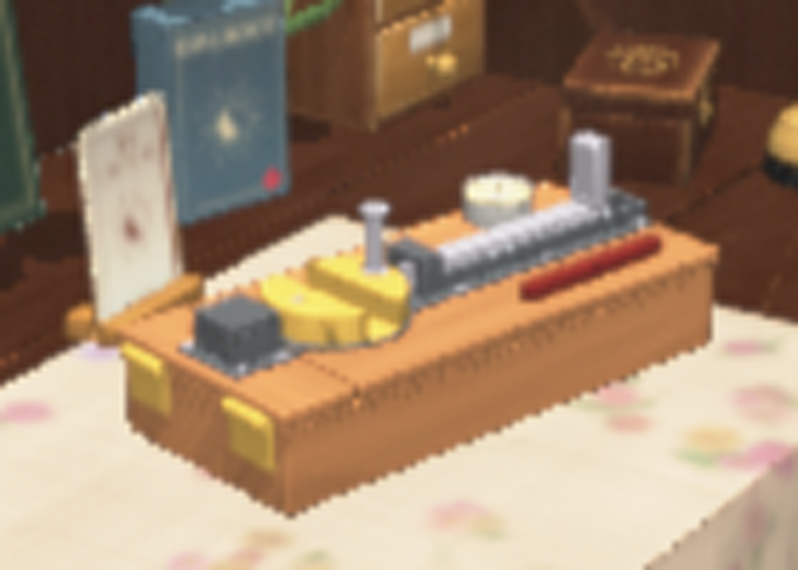

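```bash
cat > cloud.py <<'E'
from h import *
def cloud(n):
    p=np.load(n+'.npz'); d=p['depth']; K=p['intrinsics']
    v,u=np.mgrid[0:384,0:512]
    P=np.stack([(u-K[0,2])/K[0,0]*d,(v-K[1,2])/K[1,1]*d,d],-1)
    W=P@R.from_rotvec(p['rotation']).as_matrix().T+p['position']
    return W,p['img'],d>0
E
python3 - <<'E'
from cloud import *
for n in('scene','side'):
    W,I,ok=cloud(n); 
    m=ok&(W[...,2]>.045)&(W[...,2]<.075)&(W[...,0]>.35)&(W[...,0]<.62)&(W[...,1]>-.25)&(W[...,1]<.2)
    H=cv2.cvtColor(I,cv2.COLOR_RGB2HSV); m&=(H[...,0]<22)&(H[...,1]>90)&(H[...,2]>110)
    P=W[m]; top=P[P[:,2]>.052]; print(n,len(P),np.median(top,0),np.histogram(P[:,2],12))
    r=cv2.minAreaRect((P[:,:2]*1000).astype(np.float32)); print(r)
    # peg/tab tall points
    for nm,a in(('tall',(.098,.118)),('mid',(.088,.098))):
        m2=ok&(W[...,2]>a[0])&(W[...,2]<a[1])&(W[...,0]>.38)&(W[...,0]<.6)&(W[...,1]>-.25)&(W[...,1]<.15)
        H=I[m2]; print(nm,[(np.round(x*1000).astype(int).tolist(),c.tolist()) for x,c in zip(W[m2],H)][:60])
E
```

```text
scene 1597 [ 0.48751194 -0.04265831  0.05810828] (array([110,  35,  55,  80, 393, 630,  66,  43,  61,  69,  24,  31]), array([0.04512565, 0.04761315, 0.05010065, 0.05258815, 0.05507565,
       0.05756314, 0.06005064, 0.06253814, 0.06502564, 0.06751314,
       0.07000064, 0.07248814, 0.07497564]))
((518.5418701171875, -30.1939697265625), (295.51263427734375, 132.91444396972656), 76.51184844970703)
tall [([529, 11, 109], [225, 185, 191]), ([529, 7, 110], [235, 227, 230]), ([530, 4, 110], [237, 232, 234]), ([533, 3, 109], [234, 227, 227]), ([524, 8, 109], [202, 175, 178]), ([522, 4, 111], [215, 208, 212]), ([523, 1, 111], [213, 207, 210]), ([526, -1, 110], [203, 190, 192]), ([534, 0, 106], [177, 147, 140]), ([523, 4, 107], [151, 145, 147]), ([524, 1, 107], [155, 148, 150]), ([527, 0, 106], [162, 142, 140]), ([523, 4, 104], [147, 139, 141]), ([525, 2, 104], [145, 137, 139]), ([528, 0, 102], [147, 130, 128]), ([523, 4, 101], [159, 150, 151]), ([524, 1, 101], [143, 137, 140]), ([529, 1, 99], [129, 116, 113]), ([500, -134, 109], [206, 195, 194]), ([502, -136, 108], [216, 205, 205]), ([502, 
[... 5257 characters left out ...]
0]), ([485, -141, 91], [132, 123, 126]), ([499, -129, 89], [143, 138, 142]), ([496, -130, 89], [146, 142, 146]), ([492, -129, 90], [145, 142, 146]), ([490, -131, 90], [148, 144, 149]), ([484, -128, 92], [162, 158, 163]), ([484, -134, 91], [159, 156, 161]), ([487, -127, 89], [147, 143, 148]), ([486, -130, 88], [161, 157, 163]), ([529, 11, 98], [170, 161, 159]), ([527, 10, 98], [165, 161, 166]), ([525, 7, 97], [175, 166, 166]), ([530, 11, 94], [172, 162, 159]), ([526, 11, 95], [166, 162, 166]), ([527, 5, 93], [165, 158, 161]), ([530, 11, 92], [177, 157, 152]), ([527, 10, 92], [166, 162, 166]), ([524, 10, 93], [162, 156, 159]), ([530, 11, 88], [178, 156, 150]), ([527, 11, 89], [166, 162, 165])]
```

Run:
```python
from cloud import *
s=bot.read_state(); print(np.round(R.from_rotvec(s['tcp_rot']).as_matrix(),3))
for n in('scene','side'):
    W,I,ok=cloud(n)
    m=ok&(W[...,2]>.09)&(W[...,0]>.4)&(W[...,0]<.66)&(W[...,1]>-.3)&(W[...,1]<.25)
    P=W[m]; print(n)
    for y in np.arange(-.3,.25,.05):
        q=P[(P[:,1]>=y)&(P[:,1]<y+.05)]
        if len(q): print(round(y,2),len(q),'xmin',q[:,0].min().round(3),'z',q[:,2].max().round(3), 'x of z>.15',q[q[:,2]>.14][:,0].min().round(3) if (q[:,2]>.14).any() else None)
    # dark guide / keeper tops & tea light
    for nm,lo,hi in(('guide/keeper top',.079,.088),):
        H=cv2.cvtColor(I,cv2.COLOR_RGB2HSV)
        m=ok&(W[...,2]>lo)&(W[...,2]<hi)&(H[...,2]<110)&(H[...,1]<90)&(abs(W[...,0]-.53)<.08)&(abs(W[...,1])<.12)
        print(nm,np.round(W[m]*1000).astype(int).tolist())
```

```text
[[-0.966 -0.     0.259]
 [-0.259  0.    -0.966]
 [ 0.    -1.    -0.   ]]
scene
-0.15 58 xmin 0.483 z 0.111 x of z>.15 None
-0.05 5 xmin 0.526 z 0.11 x of z>.15 None
-0.0 22 xmin 0.522 z 0.111 x of z>.15 None
guide/keeper top [[562, 101, 80], [536, 99, 81], [539, 97, 80], [549, 75, 81], [553, 74, 80], [552, 70, 81], [532, 97, 80], [534, 94, 79], [535, 91, 80], [538, 79, 81], [539, 76, 82], [543, 75, 80], [533, 83, 79], [532, 79, 80], [533, 76, 81], [528, 77, 79], [526, -24, 80], [527, -27, 81], [514, -23, 82], [518, -25, 81], [519, -27, 81], [506, -18, 81], [508, -20, 81], [508, -23, 82], [514, -23, 79], [507, -24, 79]]
side
-0.15 53 xmin 0.482 z 0.112 x of z>.15 None
-0.05 1 xmin 0.531 z 0.111 x of z>.15 None
-0.0 28 xmin 0.522 z 0.113 x of z>.15 None
guide/keeper top [[528, -10, 82], [527, -13, 81], [519, -7, 85], [519, -12, 80], [512, -7, 84], [512, -17, 80], [510, -19, 80], [514, -9, 79], [510, -8, 80], [508, -12, 80], [559, 103, 82], [532, 86, 82], [556, 103, 80], [551, 104, 81], [533, 92, 81], [533, 88, 80], [547, 105, 80], [542, 107, 82], [535, 102, 82], [537, 97, 79], [535, 95, 79], [538, 107, 80], [537, 105, 79]]
```

>>> {"method": "jog_arm", "body": {"turn": [[0,0,0],[0,0,0],[0,0,0],[0,0,0],[0,0,0]], "slide": [[-34,0,-34.5],[-34,0,-34.5],[-34,0,-34.5],[-34,0,-34.5],[-34,0,-34.5]], "grip": [0,0,0,0,0]}}

```text
time: 2.1
tool_pos: [0.2949, -0.4397, 0.2484]
tcp_rot: [-0.273, 2.082, -2.082]
wrist_force: [1.7, -0.4, 0.4]
width: 0.146
```

>>> {"method": "jog_arm", "body": {"turn": [[0,0,0],[0,0,0],[0,0,0],[0,0,0],[0,0,0]], "slide": [[-34,0,-34.5],[-34,0,-34.5],[-34,0,-34.5],[-34,0,-34.5],[-34,0,-34.5]], "grip": [0,0,0,0,0]}}

```text
time: 2.6
tool_pos: [0.4145, -0.229, 0.2487]
tcp_rot: [-0.273, 2.081, -2.082]
wrist_force: [0.6, -0.7, -0.1]
width: -0.0
```

>>> {"method": "jog_arm", "body": {"turn": [[0,0,0],[0,0,0],[0,0,0],[0,0,0]], "slide": [[-34,0,-34.5],[-34,0,-34.5],[-34,0,-34.5],[0,0,0]], "grip": [0,0,0,0]}}

```text
time: 3.0
tool_pos: [0.4878, -0.0996, 0.2487]
tcp_rot: [-0.278, 2.079, -2.075]
wrist_force: [-1.0, 0.2, 0.8]
width: 0.003
```

Run:
```python
from h import *
p=shot('wrist','w0.png'); np.savez('wrist.npz',**{k:p[k] for k in('img','depth','intrinsics','position','rotation')})
print(p['position'],R.from_rotvec(p['rotation']).as_matrix().round(3),p['intrinsics'])
for t in['guide_top','lock_axis','disc_peg','bar_tab','bar_nose','keeper_mouth']:
    print(t,[(np.round(w(p,d['xyz']),3).tolist(),round(d['conf'],2)) for d in nets.search_frame(t,p)[:2]])
print(bot.read_state()['tool_pos'])
```

```text
[ 0.56559437 -0.07840564  0.37387253] [[ 0.265 -0.914 -0.306]
 [-0.964 -0.251 -0.083]
 [-0.001  0.317 -0.948]] [[297.31863964   0.         253.4028142 ]
 [  0.         297.31863964 198.97062343]
 [  0.           0.           1.        ]]
guide_top [([0.527, -0.016, 0.059], 0.96)]
lock_axis [([0.525, -0.016, 0.058], 0.75)]
disc_peg [([0.535, 0.037, 0.077], 0.81)]
bar_tab [([0.507, -0.089, 0.074], 0.8)]
bar_nose [([0.505, -0.089, 0.078], 0.75), ([0.547, 0.286, 0.029], 0.54)]
keeper_mouth [([0.527, -0.017, 0.061], 0.89), ([0.498, -0.092, 0.073], 0.73)]
[ 0.48500478 -0.1057296   0.24828357]
```

View pics/w0.png

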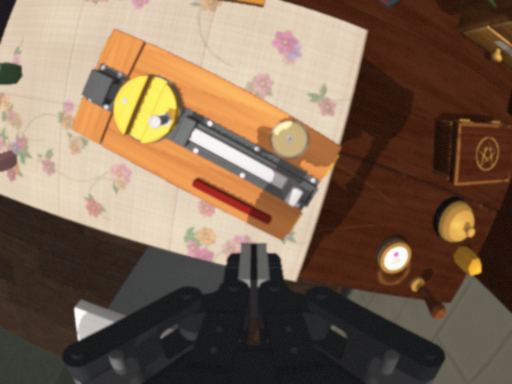

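```bash
cat > ortho.py <<'E'
from h import *
def proj(p,P):
    Rm=R.from_rotvec(p['rotation']).as_matrix(); c=(np.asarray(P,float)-p['position'])@Rm
    K=p['intrinsics']; r=np.hypot(c[...,0],c[...,1]); th=np.arctan2(r,c[...,2]); k=th/np.maximum(r,1e-9)
    return np.stack([K[0,0]*k*c[...,0]+K[0,2],K[1,1]*k*c[...,1]+K[1,2]],-1)
def ortho(p,z,x0=.43,x1=.63,y0=-.21,y1=.15,s=2.0):
    # image: right=world +y? rows: x descending ; cols: y descending (left = +y)
    xs=np.arange(x1,x0,-.001/s); ys=np.arange(y1,y0,-.001/s)
    X,Y=np.meshgrid(xs,ys,indexing='ij')
    uv=proj(p,np.stack([X,Y,np.full_like(X,z)],-1)).astype(np.float32)
    return cv2.remap(p['img'],uv[...,0],uv[...,1],cv2.INTER_CUBIC),xs,ys
E
python3 - <<'E'
from ortho import *
p=dict(np.load('wrist.npz'))
def circ(P):
    A=np.c_[2*P,np.ones(len(P))]; s=np.linalg.lstsq(A,(P**2).sum(1),rcond=None)[0]; return s[:2],np.sqrt(s[2]+s[0]**2+s[1]**2)
im,xs,ys=ortho(p,.078); cv2.imwrite('pics/o78.png',im[:,:,::-1])
H=cv2.cvtColor(im,cv2.COLOR_RGB2HSV)
m=((H[...,0]>24)&(H[...,0]<34)&(H[...,1]>150)&(H[...,2]>120)).astype(np.uint8)
m=cv2.morphologyEx(m,cv2.MORPH_OPEN,np.ones((3,3)))
v,u=np.nonzero(m); pts=np.c_[u,v].astype(np.float32)
h=cv2.convexHull(pts)[:,0]; 
P=np.c_[xs[h[:,1].astype(int)],ys[h[:,0].astype(int)]]
c,r=circ(P); 
for _ in range(3):
    e=abs(np.hypot(*(P-c).T)-r); P=P[e<.002]; c,r=circ(P)
print('disc',c,r,len(P))
im6,xs,ys=ortho(p,.060)
H=cv2.cvtColor(im6,cv2.COLOR_RGB2HSV)
m=((H[...,0]>6)&(H[...,0]<20)&(H[...,1]>120)&(H[...,2]>140)).astype(np.uint8)
m=cv2.morphologyEx(m,cv2.MORPH_OPEN,np.ones((5,5)))
n,l,st,_=cv2.connectedComponentsWithStats(m); 
big=np.isin(l,[i for i in range(1,n) if st[i,4]>400]); v,u=np.nonzero(big)
rr=cv2.minAreaRect(np.c_[xs[v],ys[u]].astype(np.float32)*1000); print(rr, cv2.boxPoints(rr))
cv2.imwrite('pics/m60.png',np.hstack([im6[:,:,::-1]]))
E
```

```text
disc [0.5341438 0.0299476] 0.034357155304781284 42
((519.9366455078125, -29.024322509765625), (292.64764404296875, 128.47755432128906), 76.12062072753906) [[ 422.47348 -155.6664 ]
 [ 547.1998  -186.48543]
 [ 617.3998    97.61775]
 [ 492.67346  128.43678]]
```

View pics/o78.png

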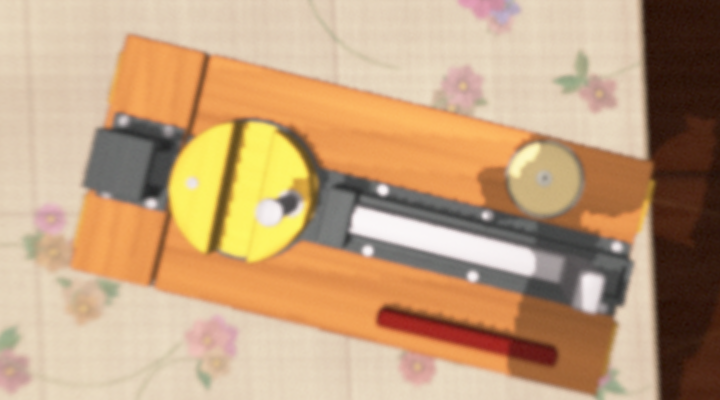

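>>> {"method": "jog_arm", "body": {"turn": [[0,0,0],[0,0,0],[0,0,0],[0,-0.141,0],[0,-0.14,0]], "slide": [[-25,0,-22],[-25,0,-22],[-24,0,-22],[0,35,0],[0,35,0]], "grip": [0,0,0,0,0]}}

```text
time: 3.85
tool_pos: [0.5417, -0.0221, 0.1792]
tcp_rot: [-0.533, 1.909, -1.912]
wrist_force: [1.0, -0.2, -0.8]
width: 0.001
```

>>> {"method": "jog_arm", "body": {"turn": [[0,0,0],[0,0,0],[0,0,0]], "slide": [[0,35,0],[0,20,0],[0,0,0]], "grip": [0,0,0]}}

```text
time: 4.15
tool_pos: [0.5366, -0.0225, 0.1195]
tcp_rot: [-0.539, 1.922, -1.916]
wrist_force: [0.1, -0.4, -0.1]
width: 0.0
```

```bash
cat > st.py <<'E'
from h import *
O=np.array([.5342,.0297]); th=np.deg2rad(-13.9); B=np.array([[np.cos(th),-np.sin(th)],[np.sin(th),np.cos(th)]])
def st():
    s=bot.read_state(); M=R.from_rotvec(s['tcp_rot']).as_matrix()
    print('t',s['time'],'tcp',s['tool_pos'].round(4),'box',(B.T@(s['tool_pos'][:2]-O)*1000).round(1),'zang',np.rad2deg(np.arctan2(M[1,2],M[0,2])).round(2),'ydown',M[:,1].round(3),'F',s['wrist_force'].round(2))
E
python3 - <<'E'
from st import *
from ortho import *
p=shot('wrist','w1.png'); np.savez('wrist1.npz',**{k:p[k] for k in('img','depth','intrinsics','position','rotation')})
st()
c=cv2.resize(p['img'][100:384,100:420],None,fx=2,fy=2); cv2.imwrite('pics/w1z.png',c[:,:,::-1])
E
```

```text
t 4.2 tcp [ 0.5384 -0.0225  0.1218] box [ 16.6 -49.7] zang -59.01 ydown [-0.004  0.    -1.   ] F [-0.2  0.7  0.8]
```

View pics/w1.png

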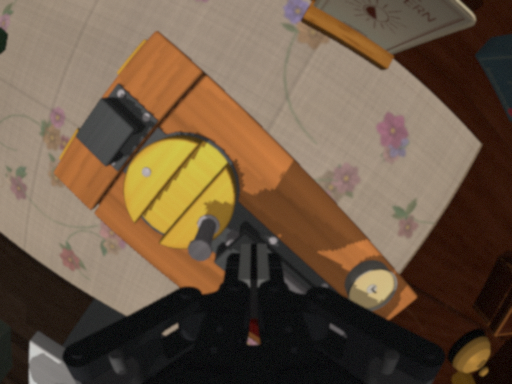

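>>> {"method": "jog_arm", "body": {"turn": [[0,0,0],[0,0,0],[0,0,0],[0,0,0],[0,0,0]], "slide": [[0,12,0],[0,0,-4],[0,0,-2],[0,0,-2],[0,0,0]], "grip": [0,0,0,0,0]}}

```text
time: 4.7
tool_pos: [0.5361, -0.0143, 0.1121]
tcp_rot: [-0.532, 1.914, -1.915]
wrist_force: [-0.6, 0.4, -0.3]
width: 0.001
```

>>> {"method": "jog_arm", "body": {"turn": [[0,0,0],[0,0,0]], "slide": [[0,0,-3],[0,0,0]], "grip": [0,0]}}

```text
time: 4.9
tool_pos: [0.5351, -0.0131, 0.1121]
tcp_rot: [-0.532, 1.911, -1.917]
wrist_force: [0.7, -5.3, 0.3]
width: 0.003
```

>>> {"method": "jog_arm", "body": {"turn": [[0,0,0],[0,0,0]], "slide": [[0,0,-3],[0,0,0]], "grip": [0,0]}}

```text
time: 5.1
tool_pos: [0.5334, -0.0124, 0.1121]
tcp_rot: [-0.534, 1.908, -1.92]
wrist_force: [0.1, -12.0, 1.3]
width: 0.003
```

>>> {"method": "jog_arm", "body": {"turn": [[0,0,0],[0,0,0]], "slide": [[0,0,-3],[0,0,0]], "grip": [0,0]}}

```text
time: 5.3
tool_pos: [0.5312, -0.0115, 0.112]
tcp_rot: [-0.538, 1.905, -1.923]
wrist_force: [-2.6, -18.3, 3.2]
width: -0.0
```

Run:
```python
from st import *
p=shot('wrist','w2.png')
st()
```

```text
t 5.35 tcp [ 0.5312 -0.0115  0.112 ] box [  7.  -40.7] zang -58.75 ydown [ 0.    -0.009 -1.   ] F [ -0.81 -17.84   1.66]
```

View pics/w2.png

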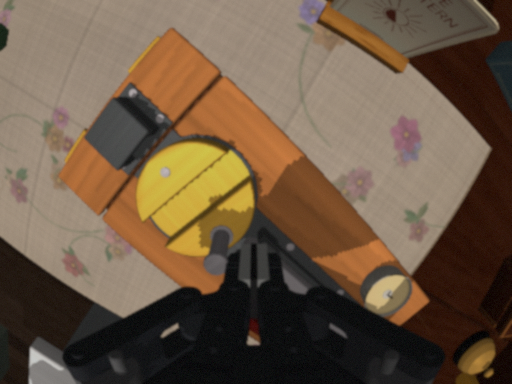

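Run:
```python
from st import *
from ortho import *
p=shot('wrist','w3.png'); np.savez('wrist3.npz',**{k:p[k] for k in('img','depth','intrinsics','position','rotation')})
def boxo(p,z,f):
    g=np.arange(-60,60,.2); X,Y=np.meshgrid(g,-g); X=X; 
    W=np.stack([X,Y],-1)/1000@B.T+O
    uv=proj(p,np.dstack([W,np.full(X.shape,z)])).astype(np.float32)
    im=cv2.remap(p['img'],uv[...,0],uv[...,1],cv2.INTER_LINEAR)
    for k in range(-60,60,20):
        c=int((k+60)*5); cv2.line(im,(c,0),(c,599),(255,0,255) if k==0 else (120,120,120),1); c=599-c;cv2.line(im,(0,c),(599,c),(255,0,255) if k==0 else (120,120,120),1)
    return im
a=boxo(p,.078,''); b=boxo(p,.112,'')
cv2.imwrite('pics/b3.png',np.hstack([cv2.resize(a,(400,400)),cv2.resize(b,(400,400))])[:,:,::-1])
q=dict(np.load('wrist1.npz')); a=boxo(q,.078,''); b=boxo(q,.112,'')
cv2.imwrite('pics/b1.png',np.hstack([cv2.resize(a,(400,400)),cv2.resize(b,(400,400))])[:,:,::-1])
st()
```

```text
t 5.4 tcp [ 0.5312 -0.0115  0.112 ] box [  7.  -40.7] zang -58.76 ydown [ 0.    -0.009 -1.   ] F [ -2.27 -16.71   2.54]
```

View pics/b3.png

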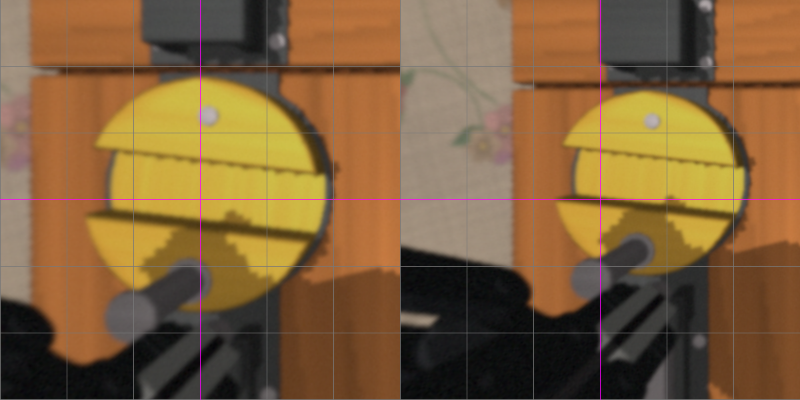

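View pics/b1.png

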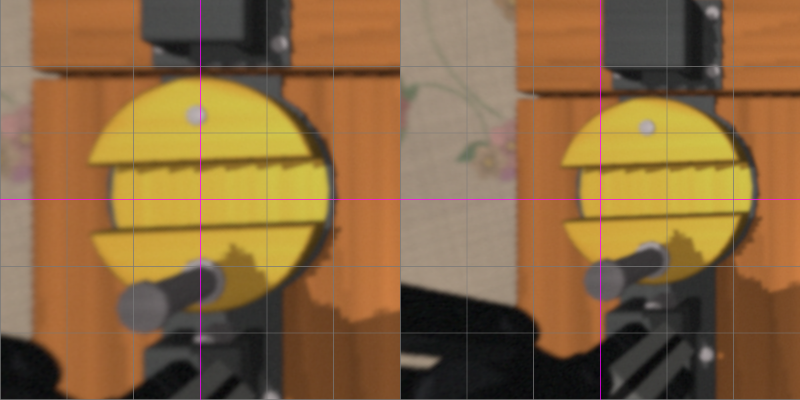

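>>> {"method": "jog_arm", "body": {"turn": [[0,0,0],[0,0,0],[0,0,0],[0,0,0]], "slide": [[0,0,6],[0,0,6],[0,0,0],[0,0,0]], "grip": [0,0,0,0]}}

```text
time: 5.8
tool_pos: [0.5374, -0.0169, 0.1112]
tcp_rot: [-0.533, 1.916, -1.915]
wrist_force: [-0.1, 0.4, 0.2]
width: -0.0
```

```bash
cat >> st.py <<'E'
def plan(poses,cur=None):
    # poses: (bx,by mm, zang box-rel deg, z mm); output tool-frame deltas per row (slide first in old axes, then turn)
    s=bot.read_state()
    if cur is None:
        M=R.from_rotvec(s['tcp_rot']).as_matrix(); cur=(*(B.T@(s['tool_pos'][:2]-O)*1000),np.rad2deg(np.arctan2(M[1,2],M[0,2])-th),s['tool_pos'][2]*1000)
    print('cur',np.round(cur,1))
    x,y,a,z=cur
    for X,Y,A,Z in poses:
        ar=np.deg2rad(a); zv=np.array([np.cos(ar),np.sin(ar)]); xv=np.array([zv[1],-zv[0]])  # x = y cross z, y down
        d=np.array([X-x,Y-y]); dA=(A-a+180)%360-180
        print('slide',[round(float(d@xv),1),round(-(Z-z),1),round(float(d@zv),1)],'turn y',round(-np.deg2rad(dA),3))
        x,y,a,z=X,Y,A,Z
def F(a,D):
    return np.array([-26*np.cos(a),-26*np.sin(a)])-D*np.array([-np.sin(a),np.cos(a)])
def ang(a): # zang box-rel: z = -T
    return np.rad2deg(np.arctan2(-np.cos(a),np.sin(a)))
E
python3 - <<'E'
from st import *
st(); M=R.from_rotvec(bot.read_state()['tcp_rot']).as_matrix(); print(M.round(3))
L=[]
for k in range(5): 
    aa=ang(1.4); c0=-45; A=c0+(aa-c0)*(k+1)/5; L.append((*F(1.4,22),A,111))
plan(L)
plan([(*F(a,17.5),ang(a),111) for a in np.arange(1.4,-.01,-.14)],cur=(*F(1.4,22),ang(1.4),111))
E
```

```text
t 5.8 tcp [ 0.5374 -0.0169  0.1112] box [ 14.3 -44.5] zang -58.91 ydown [-0.  0. -1.] F [-0.12  0.43  0.24]
[[-0.856 -0.     0.516]
 [-0.516  0.    -0.856]
 [-0.    -1.    -0.   ]]
cur [ 14.3 -44.5 -45.  111.2]
slide [-12.8, np.float64(0.2), -8.6] turn y -0.123
slide [0.0, 0, 0.0] turn y -0.123
slide [0.0, 0, 0.0] turn y -0.123
slide [0.0, 0, 0.0] turn y -0.123
slide [0.0, 0, 0.0] turn y -0.123
cur [ 17.3 -29.4  -9.8 111. ]
slide [-0.0, 0, -4.5] turn y -0.0
slide [2.2, 0, -3.8] turn y 0.14
slide [2.2, 0, -3.8] turn y 0.14
slide [2.2, 0, -3.8] turn y 0.14
slide [2.2, 0, -3.8] turn y 0.14
slide [2.2, 0, -3.8] turn y 0.14
slide [2.2, 0, -3.8] turn y 0.14
slide [2.2, 0, -3.8] turn y 0.14
slide [2.2, 0, -3.8] turn y 0.14
slide [2.2, 0, -3.8] turn y 0.14
slide [2.2, 0, -3.8] turn y 0.14
```

>>> {"method": "jog_arm", "body": {"turn": [[0,-0.123,0],[0,-0.123,0],[0,-0.123,0],[0,-0.123,0],[0,-0.123,0]], "slide": [[-12.8,0,0],[0,0,0],[0,0,0],[0,0,0],[0,0,0]], "grip": [0,0,0,0,0]}}

```text
time: 6.3
tool_pos: [0.5481, -0.0099, 0.1111]
tcp_rot: [-0.988, 1.503, -1.502]
wrist_force: [0.1, -0.0, -0.2]
width: -0.005
```

>>> {"method": "jog_arm", "body": {"turn": [[0,0,0],[0,0,0],[0,0,0]], "slide": [[-5,0,-3],[0,0,-4],[0,0,0]], "grip": [0,0,0]}}

```text
time: 6.6
tool_pos: [0.5436, -0.0025, 0.1113]
tcp_rot: [-0.984, 1.508, -1.507]
wrist_force: [-0.3, -0.3, 0.7]
width: 0.002
```

Run:
```python
from st import *
shot('wrist','w4.png');st()
```

```text
t 6.65 tcp [ 0.5436 -0.0027  0.1113] box [ 17.  -29.2] zang -23.71 ydown [-0.  0. -1.] F [-0.96  0.55 -0.37]
```

View pics/w4.png

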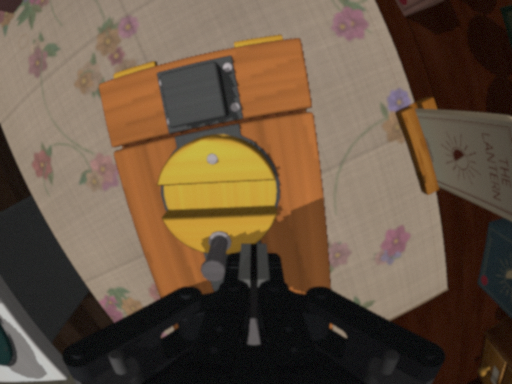

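>>> {"method": "jog_arm", "body": {"turn": [[0,0,0],[0,0.14,0],[0,0.14,0],[0,0,0]], "slide": [[0,0,-4.5],[2.2,0,-3.8],[2.2,0,-3.8],[0,0,0]], "grip": [0,0,0,0]}}

```text
time: 7.05
tool_pos: [0.531, -0.0021, 0.1115]
tcp_rot: [-0.796, 1.699, -1.7]
wrist_force: [1.0, -1.6, -0.8]
width: 0.001
```

Run:
```python
from st import *
shot('wrist','w5.png');st()
```

```text
t 7.1 tcp [ 0.531  -0.0021  0.1114] box [  4.5 -31.6] zang -39.57 ydown [ 0. -0. -1.] F [ 1.11 -2.21 -0.53]
```

View pics/w5.png

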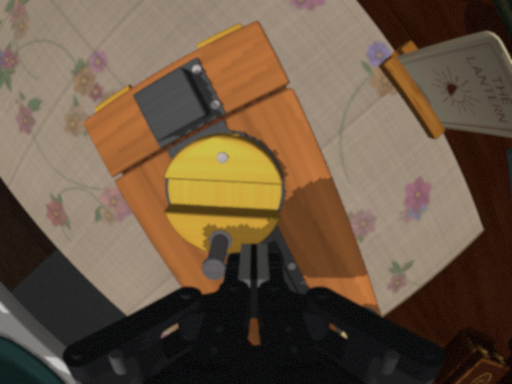

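>>> {"method": "jog_arm", "body": {"turn": [[0,0.14,0],[0,0.14,0],[0,0.14,0],[0,0.14,0],[0,0,0]], "slide": [[2.2,0,-3.8],[2.2,0,-3.8],[2.2,0,-3.8],[2.2,0,-3.8],[0,0,0]], "grip": [0,0,0,0,0]}}

```text
time: 7.6
tool_pos: [0.5144, 0.0044, 0.1113]
tcp_rot: [-0.332, 2.048, -2.049]
wrist_force: [-0.8, -3.8, 1.7]
width: 0.0
```

>>> {"method": "jog_arm", "body": {"turn": [[0,0.14,0],[0,0.14,0],[0,0.14,0],[0,0,0]], "slide": [[2.2,0,-3.8],[2.2,0,-3.8],[2.2,0,-3.8],[0,0,0]], "grip": [0,0,0,0]}}

```text
time: 8.0
tool_pos: [0.5057, 0.0147, 0.1111]
tcp_rot: [-0.104, -2.17, 2.171]
wrist_force: [-1.8, -1.8, 1.3]
width: 0.004
```

```bash
cat >> st.py <<'E'
from ortho import *
def boxo(p,z,lim=60,px=600,y0=0):
    s=px/(2*lim); g=(np.arange(px)+.5)/s-lim; X,Y=np.meshgrid(g,y0-g)
    W=np.stack([X,Y],-1)/1000@B.T+O
    uv=proj(p,np.dstack([W,np.full(X.shape,z)])).astype(np.float32)
    im=cv2.remap(p['img'],uv[...,0],uv[...,1],cv2.INTER_LINEAR)
    for k in range(-lim,lim+1,20):
        c=int((k+lim)*s); cv2.line(im,(c,0),(c,px),(255,0,255) if k==0 else (120,120,120),1)
        c=px-c;cv2.line(im,(0,c),(px,c),(120,120,120),1)
    return im
E
python3 - <<'E'
from st import *
p=shot('wrist','w6.png');st()
cv2.imwrite('pics/b6.png',np.hstack([p['img'],cv2.resize(boxo(p,.078),(384,384))])[:,:,::-1])
E
```

```text
t 8.05 tcp [0.5058 0.0147 0.1111] box [-23.9 -21.4] zang -95.46 ydown [-0.002  0.    -1.   ] F [-2.1  -2.28  1.03]
```

View pics/b6.png

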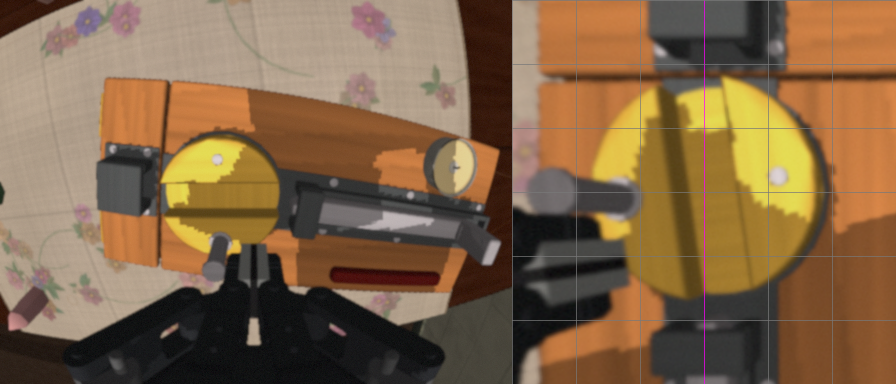

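>>> {"method": "jog_arm", "body": {"turn": [[0,0.14,0],[0,0,0]], "slide": [[2.2,0,-3.8],[0,0,0]], "grip": [0,0]}}

```text
time: 8.25
tool_pos: [0.5041, 0.0188, 0.111]
tcp_rot: [-0.248, -2.095, 2.095]
wrist_force: [-2.2, -1.5, 1.0]
width: 0.001
```

>>> {"method": "jog_arm", "body": {"turn": [[0,0,0],[0,0,0],[0,0,0],[0,0,0]], "slide": [[0,0,6],[0,-40,0],[0,-50,20],[0,0,50]], "grip": [0,0,0,0]}}

```text
time: 8.65
tool_pos: [0.4929, -0.053, 0.2053]
tcp_rot: [-0.262, -2.106, 2.103]
wrist_force: [1.7, -0.7, 0.1]
width: 0.0
```

>>> {"method": "jog_arm", "body": {"turn": [[0,0,0],[0,0,0]], "slide": [[0,0,40],[0,0,0]], "grip": [0,0]}}

```text
time: 8.85
tool_pos: [0.4771, -0.0963, 0.1986]
tcp_rot: [-0.257, -2.093, 2.095]
wrist_force: [-0.1, 0.2, -0.3]
width: 0.006
```

Run:
```python
from st import *
p=shot('wrist','w7.png');st(); np.savez('wrist7.npz',**{k:p[k] for k in('img','depth','intrinsics','position','rotation')})
cv2.imwrite('pics/b7.png',boxo(p,.078)[:,:,::-1]); cv2.imwrite('pics/t7.png',boxo(p,.111,lim=110,y0=-110)[:,:,::-1])
```

```text
t 8.9 tcp [ 0.4773 -0.0944  0.1982] box [ -25.4 -134.2] zang -103.89 ydown [ 0.002  0.    -1.   ] F [-0.12 -0.09 -0.06]
```

View pics/b7.png

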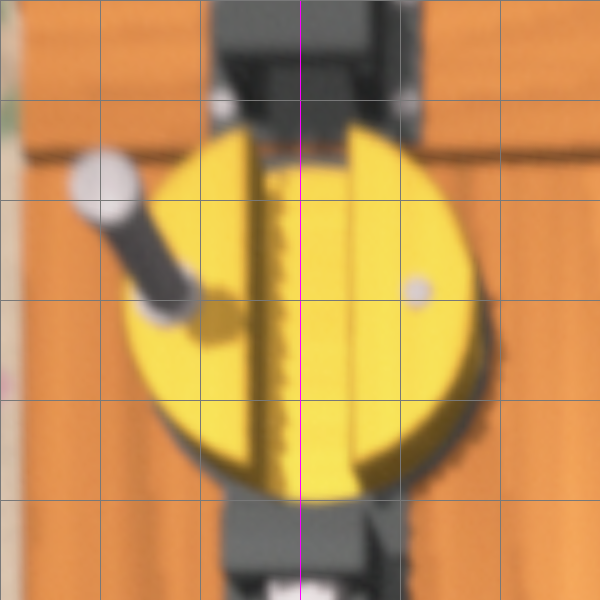

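View pics/t7.png

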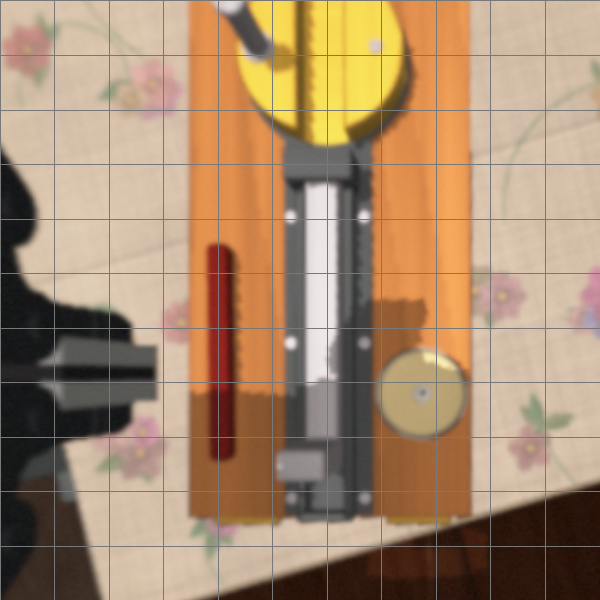

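Run:
```python
from st import *
p=dict(np.load('wrist7.npz'))
cv2.imwrite('pics/t7b.png',boxo(p,.081,lim=110,y0=-110)[:,:,::-1])
for nm in('scene','side'):
    pass
plan([(0,-210,-90,198),(0,-210,-90,99),(0,-200,-90,99)])
```

```text
cur [ -25.4 -134.2  -90.   198.2]
slide [-25.4, np.float64(0.2), 75.8] turn y 0.0
slide [0.0, 99, 0.0] turn y -0.0
slide [-0.0, 0, -10.0] turn y -0.0
```

View pics/t7b.png

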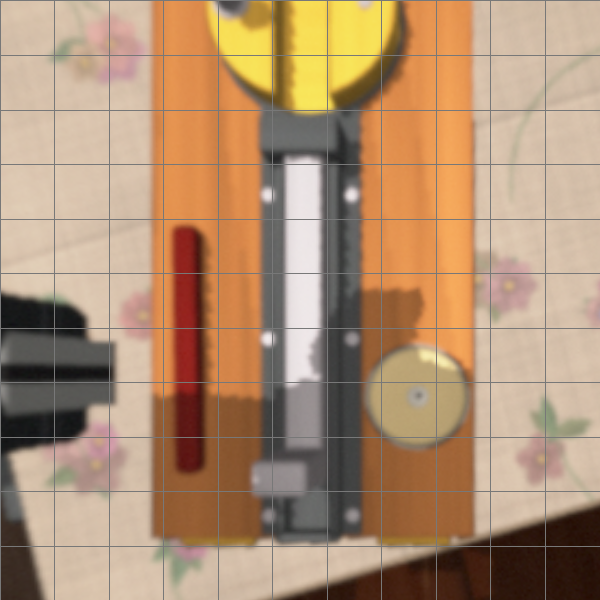

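>>> {"method": "jog_arm", "body": {"turn": [[0,0,0],[0,0,0],[0,0,0],[0,0,0],[0,0,0]], "slide": [[-12.4,0,38],[-13,0,38],[0,40,0],[0,40,0],[0,23,0]], "grip": [0,0,0,0,0]}}

```text
time: 9.4
tool_pos: [0.4824, -0.1711, 0.0914]
tcp_rot: [-0.248, -2.095, 2.091]
wrist_force: [-0.4, 0.1, -0.1]
width: -0.001
```

>>> {"method": "jog_arm", "body": {"turn": [[0,0,0],[0,0,0],[0,0,0],[0,0,0]], "slide": [[0,0,-10],[0,0,-5],[0,0,-5],[0,0,0]], "grip": [0,0,0,0]}}

```text
time: 9.8
tool_pos: [0.4903, -0.1524, 0.0967]
tcp_rot: [-0.257, -2.095, 2.096]
wrist_force: [0.7, 0.4, -0.0]
width: -0.002
```

Run:
```python
from st import *
p=shot('wrist','w8.png');st()
```

```text
t 9.85 tcp [ 0.49   -0.1527  0.0966] box [   1.  -187.7] zang -103.78 ydown [ 0.003 -0.001 -1.   ] F [-0.69  0.25  0.54]
```

View pics/w8.png

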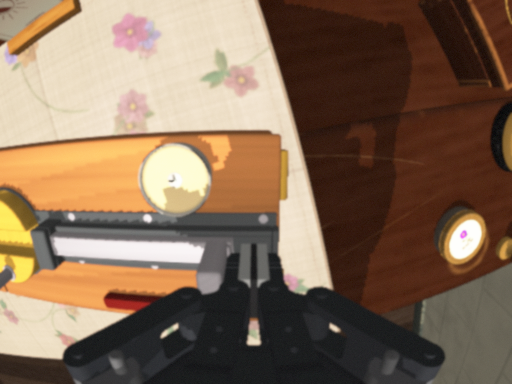

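>>> {"method": "jog_arm", "body": {"turn": [[0,0,0],[0,0,0],[0,0,0],[0,0,0],[0,0,0]], "slide": [[0,0,-5],[0,0,-5],[0,0,-5],[0,0,-5],[0,0,-5]], "grip": [0,0,0,0,0]}}

```text
time: 10.35
tool_pos: [0.4945, -0.1285, 0.0948]
tcp_rot: [-0.255, -2.093, 2.093]
wrist_force: [-0.7, -2.5, 2.2]
width: -0.003
```

Run:
```python
from st import *
p=shot('wrist','w9.png');st()
```

```text
t 10.4 tcp [ 0.4946 -0.1277  0.0946] box [  -0.7 -162.3] zang -103.88 ydown [ 0.     0.001 -1.   ] F [ 1.46 -0.44  0.77]
```

View pics/w9.png

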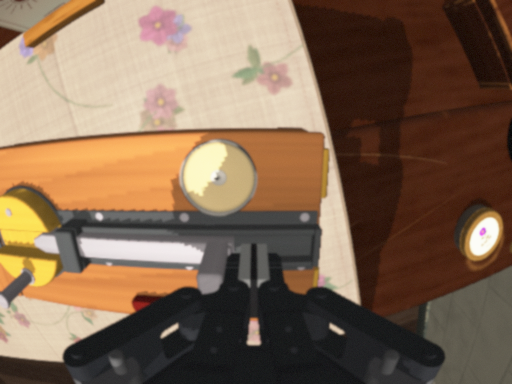

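>>> {"method": "jog_arm", "body": {"turn": [[0,0,0],[0,0,0],[0,0,0],[0,0,0],[0,0,0]], "slide": [[0,0,-6],[0,0,-6],[0,0,-6],[0,0,-6],[0,0,-6]], "grip": [0,0,0,0,0]}}

```text
time: 10.9
tool_pos: [0.5016, -0.099, 0.0946]
tcp_rot: [-0.254, -2.093, 2.093]
wrist_force: [-0.5, -3.0, 0.9]
width: -0.003
```

>>> {"method": "jog_arm", "body": {"turn": [[0,0,0],[0,0,0],[0,0,0],[0,0,0],[0,0,0]], "slide": [[0,0,-6],[0,0,-6],[0,0,-6],[0,0,-6],[0,0,0]], "grip": [0,0,0,0,0]}}

```text
time: 11.4
tool_pos: [0.5075, -0.0753, 0.0946]
tcp_rot: [-0.254, -2.094, 2.092]
wrist_force: [0.6, -0.1, -0.6]
width: -0.004
```

Run:
```python
from st import *
p=shot('wrist','w10.png');st()
```

```text
t 11.45 tcp [ 0.5074 -0.0756  0.0946] box [  -0.7 -108.6] zang -103.84 ydown [-0.     0.001 -1.   ] F [-0.39 -0.6  -0.4 ]
```

View pics/w10.png

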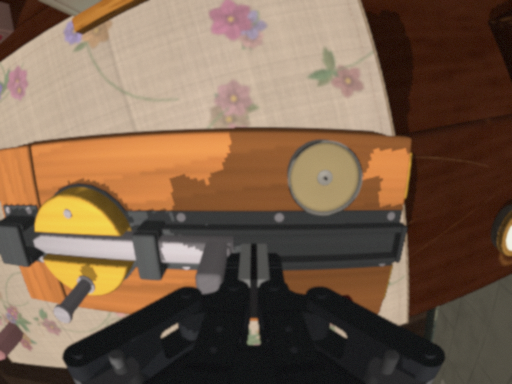

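>>> {"method": "jog_arm", "body": {"turn": [[0,0,0],[0,0,0],[0,0,0],[0,0,0],[0,0,0]], "slide": [[0,0,-5],[0,0,-5],[0,0,-5],[0,0,-4],[0,0,0]], "grip": [0,0,0,0,0]}}

```text
time: 11.95
tool_pos: [0.5121, -0.0572, 0.0947]
tcp_rot: [-0.254, -2.094, 2.092]
wrist_force: [0.3, -0.3, 0.4]
width: -0.002
```

>>> {"method": "jog_arm", "body": {"turn": [[0,0,0],[0,0,0],[0,0,0]], "slide": [[0,0,-3],[0,0,-2],[0,0,0]], "grip": [0,0,0]}}

```text
time: 12.25
tool_pos: [0.5132, -0.0528, 0.0947]
tcp_rot: [-0.255, -2.093, 2.092]
wrist_force: [-0.2, -1.1, 0.3]
width: -0.001
```

>>> {"method": "jog_arm", "body": {"turn": [[0,0,0],[0,0,0],[0,0,0]], "slide": [[0,0,-2],[0,0,-1],[0,0,0]], "grip": [0,0,0]}}

```text
time: 12.55
tool_pos: [0.5139, -0.0501, 0.0947]
tcp_rot: [-0.255, -2.093, 2.093]
wrist_force: [-1.2, -0.4, -0.2]
width: -0.001
```

Run:
```python
from st import *
p=shot('wrist','w11.png');st()
```

```text
t 12.6 tcp [ 0.5139 -0.0501  0.0948] box [ -0.5 -82.3] zang -103.88 ydown [ 0.  0. -1.] F [-0.46 -0.96  0.3 ]
```

View pics/w11.png

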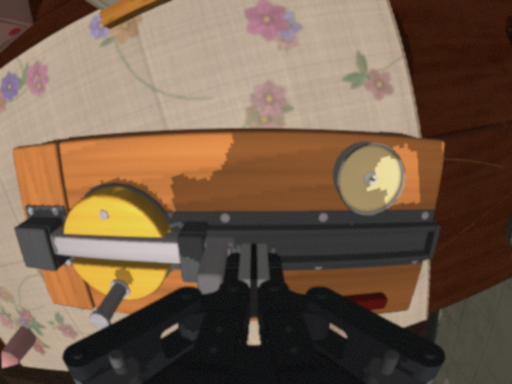

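>>> {"method": "jog_arm", "body": {"turn": [[0,0,0],[0,0,0],[0,0,0]], "slide": [[0,0,-1.5],[0,0,-1.5],[0,0,0]], "grip": [0,0,0]}}

```text
time: 12.9
tool_pos: [0.5141, -0.0493, 0.0948]
tcp_rot: [-0.253, -2.089, 2.098]
wrist_force: [-3.3, -11.2, 2.2]
width: 0.001
```

>>> {"method": "jog_arm", "body": {"turn": [[0,0,0],[0,0,0]], "slide": [[0,0,-1.5],[0,0,0]], "grip": [0,0]}}

```text
time: 13.1
tool_pos: [0.5141, -0.0492, 0.0948]
tcp_rot: [-0.252, -2.086, 2.1]
wrist_force: [-4.5, -14.3, 1.2]
width: -0.006
```

>>> {"method": "jog_arm", "body": {"turn": [[0,0,0],[0,0,0]], "slide": [[0,0,-1.5],[0,0,0]], "grip": [0,0]}}

```text
time: 13.3
tool_pos: [0.5141, -0.0492, 0.0948]
tcp_rot: [-0.251, -2.084, 2.103]
wrist_force: [-5.0, -21.5, 2.1]
width: -0.003
```

The force has climbed to 21 N and the tool has stopped moving, so the tab is against the stop. Backing off to check.

>>> {"method": "jog_arm", "body": {"turn": [[0,0,0],[0,0,0],[0,0,0],[0,0,0],[0,0,0]], "slide": [[0,0,6],[0,0,12],[0,-20,10],[0,-40,0],[0,-40,0]], "grip": [0,0,0,0,0]}}

```text
time: 13.8
tool_pos: [0.5075, -0.0716, 0.1947]
tcp_rot: [-0.252, -2.092, 2.09]
wrist_force: [-0.2, -0.4, 0.3]
width: -0.004
```

>>> {"method": "jog_arm", "body": {"turn": [[0,0,0],[0,0,0],[0,0,0]], "slide": [[20,-20,0],[20,0,0],[0,0,0]], "grip": [0,0,0]}}

```text
time: 14.1
tool_pos: [0.4685, -0.0615, 0.2156]
tcp_rot: [-0.256, -2.094, 2.093]
wrist_force: [-0.1, -0.6, -0.3]
width: -0.002
```

Run:
```python
from st import *
p=shot('wrist','w12.png');st()
a=boxo(p,.078); b=boxo(p,.084,lim=90,y0=-20)
cv2.imwrite('pics/b12.png',np.hstack([cv2.resize(a,(400,400)),cv2.resize(b,(400,400))])[:,:,::-1])
q=shot('side','side12.png'); c=cv2.resize(q['img'][160:260,170:310],None,fx=5.7,fy=5.7,interpolation=cv2.INTER_CUBIC)
cv2.imwrite('pics/z12.png',c[:,:,::-1])
```

```text
t 14.15 tcp [ 0.4693 -0.0617  0.215 ] box [ -41.1 -104.3] zang -103.87 ydown [ 0.001  0.    -1.   ] F [ 0.13  0.43 -0.34]
```

View pics/b12.png

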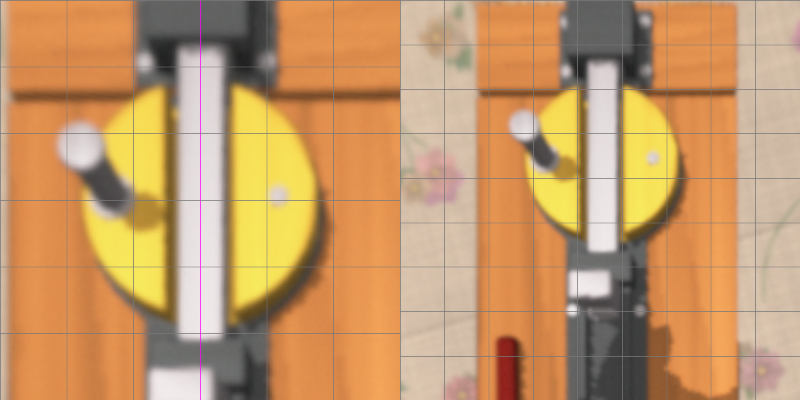

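View pics/z12.png

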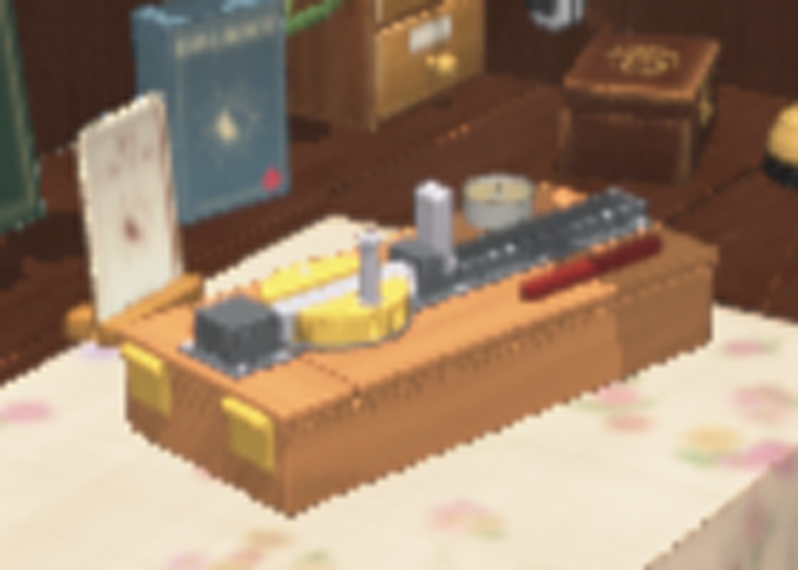

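```bash
python3 -c "
from st import *
p=dict(eyes.read_camera('wrist')); cv2.imwrite('pics/t13.png',boxo(p,.111,lim=90,y0=-50)[:,:,::-1])
print(bot.finish_job())"
```

```text
the job is handed in; nothing more can be done
None
```

View pics/t13.png

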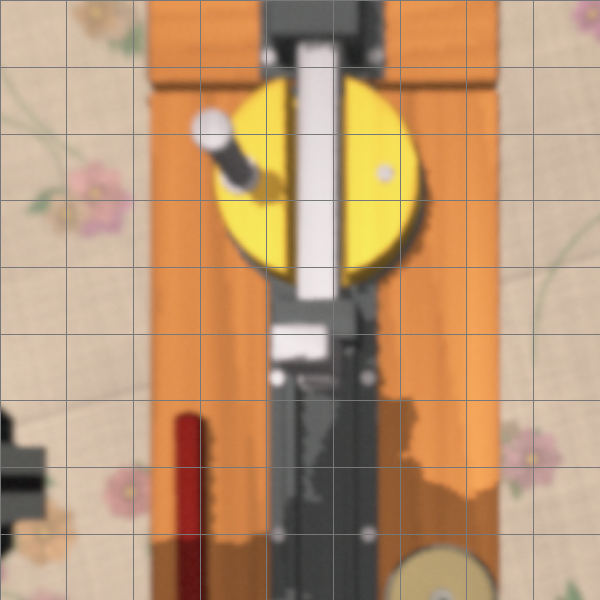

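The cash box looks locked, and I handed the job in at about 14 s of robot time. The interface reports no verdict.

**What I did:**
- **Disc:** I pushed the peg round with the closed fingertips to disc angle 0. My first push, straight across at 45°, pressed too much towards the axis: it reached about 18 N and turned the disc only a little. I backed off and followed the peg's arc instead, at roughly 2–4 N.
- **Bar:** I pushed the bar by its tab through the slot into the keeper. The tool stopped moving and the force rose to about 22 N. I then withdrew the arm clear of everything.

**Last checks:**
- The slot is in line with the bar, which runs through it into the keeper.
- The tab is at the guide. Its top measures about y -63 mm, where -64 mm is the stop.
- The tealight and wax stick look unmoved. I did not measure the objects standing on the dresser again; the arm stayed well clear of them.
- The wrist readings are zero within noise.
- The disc's centre came out up to 3 mm different between wrist pictures, close to the calibration tolerance. No other check failed or disagreed.

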